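Put the tea things back on their own stands

TASK

The tea things on this study table are standing in each other's places: put the kettle in the middle of the slatted wooden trivet, the mug in the middle of the cup warmer and the bottle in the middle of the cork coaster. Every stand is taken, but the empty steel tray is free for parking one of them on the way. Keep all three upright, set each down without dropping it, and leave the noodle cup, the jar and the can standing where they are.

Things in the scene. Friction and masses are not known exactly. Their poses are not given: they have to be found in the camera images.
- kettle: Small dark iron kettle, 142 mm high, under 0.75 kg. Origin: centre of underside, z up. Body 124 mm across 32 mm up, flat base 86 mm. Spout towards +x, to 90 mm from the axis, up to 80 mm high. Grip: fixed overhead wooden bar, 14 x 14 mm section, 62 mm long, along x, level, its middle 135 mm above the origin; lid knob below it ends 94 mm up. Starts on the cup warmer; belongs on the trivet.
- mug: White ceramic mug, no lid, 85 mm high, straight sides of 62 mm outside diameter, wall 4 mm, about 0.25 kg. Origin: centre of underside, z up. Its handle stands out towards +y, to 58 mm from the axis, 18 to 73 mm up. Starts on the cork coaster; belongs on the cup warmer.
- bottle: Closed amber drink bottle with paper band and black screw cap, 155 mm high, body 62 mm across, about 0.3 kg. Origin: centre of underside, z up. Cap: cylinder 38 mm across from 122 to 155 mm up, with a 41 mm collar 119 to 123 mm up; below it the shoulder widens from 38 mm (116 mm up) to 58 mm (98 mm up). Starts on the trivet; belongs on the cork coaster.
- trivet: Round slatted dark-wood trivet, 150 mm across, flat top 14 mm above the table. Origin: centre of its underside; slats along x. Fixed to the table.
- warmer: Electric cup warmer: round white pad 116 mm across with a round dark hot plate 94 mm across, whose flat top is 16 mm above the table; a white control tab with a button sticks out towards -x, to 82 mm from the centre, 12 mm high. Origin: centre of the round pad's underside. Fixed.
- coaster: Round cork coaster, 100 mm across, flat top 8 mm above the table. Origin: centre of its underside. Fixed.
- tray: Empty round shallow steel tray, 140 mm across, flat inner floor 4 mm above the table and about 126 mm across, rim 9 mm high. Origin: centre of its underside. Free to park a thing on. Fixed.
- noodle_cup: Instant-noodle paper cup with a foil lid and a red band, 96 mm across at the top, 102 mm high. Origin: centre of its underside. Loose bystander: leave it standing where it is.
- jar: Little glass jar with a yellow lid, 50 mm across, 66 mm high. Origin: centre of its underside. Loose bystander: leave it standing where it is.
- can: Drink can with a blue band, 66 mm across, 115 mm high. Origin: centre of its underside. Loose bystander: leave it standing where it is.
Mind the look-alikes: they are no part of the job. What is shaped like the coaster but pink or red is not meant. Leave any yellow look-alike of the kettle alone.

How it is judged:
At the end, for the whole second after the job is handed in: The kettle stands on the trivet, the mug on the cup warmer's plate and the bottle on the cork coaster, each released, upright and at rest with its middle within 15 mm of the middle of its stand (horizontal distance between kettle and trivet below 0.015 m and z of kettle in the frame of trivet between 0.01 and 0.018 m and angle between each of kettle, mug, bottle's own z axis and vertical below 0.08 rad and linear speed of each of kettle, mug, bottle below 0.02 m/s and horizontal distance between mug and warmer below 0.015 m and z of mug in the frame of warmer between 0.012 and 0.02 m and horizontal distance between bottle and coaster below 0.015 m and z of bottle in the frame of coaster between 0.004 and 0.012 m); the robot touches nothing.
It fails at once if the kettle, the mug or the bottle is tipped by more than about 25 degrees (angle between any of kettle, mug, bottle's own z axis and vertical above 0.44 rad).
It fails at once if the kettle, the mug or the bottle is dropped (falls freely through more than about 10 mm) ((contact force between kettle and the fingers below 0.01 N and contact force between kettle and the arm below 0.01 N and linear speed of kettle above 0.45 m/s) or (contact force between mug and the fingers below 0.01 N and contact force between mug and the arm below 0.01 N and linear speed of mug above 0.45 m/s) or (contact force between bottle and the fingers below 0.01 N and contact force between bottle and the arm below 0.01 N and linear speed of bottle above 0.45 m/s)).
It fails at once if the noodle cup, the jar or the can is pushed more than 25 mm out of its place or knocked over (distance of any of noodle_cup, jar, can from where it was at the start of the episode above 0.025 m or angle between any of noodle_cup, jar, can's own z axis and vertical above 0.3 rad).
It also fails if it takes over 136 s, if anything falls off the work surface, if the arm or the gripper's body presses on something with over 40 N, if the wrist force passes 120 N, or if a joint passes its speed limit or range.

ROBOT

A 7-joint arm with a two-finger parallel gripper is mounted at the origin on the work surface. World frame = base frame: x ahead of the robot, y to its left, z up, the work surface at z = 0. Lengths are in m, angles in rad, forces in N, time in s.
With the tool pointing down it reaches from about 0.4 to 0.85 m from the base axis. Payload 10.4 kg.
Tool frame: the origin (TCP) lies at the very end of the fingers, on their centre line; the grasp point (between the pads) lies 19 mm behind it; z points along the fingers, y is the direction in which the jaws open and shut (so a half turn about z gives the same grasp; the last joint's range is limited). The gripper opens to 87 mm and grips with 3 to 60 N. Pads are 19 mm wide; open, the fingers measure 117 mm over their backs; the gripper's body (75 mm by 190 mm) begins 51 mm behind the grasp point.
Start: joints at [-1.193, 0.332, -0.065, 1.46, 0.022, 1.35, -0.088], TCP at [0.244, 0.575, 0.223] pointing down, gripper open.
Joint ranges: [-2.6, 2.6], [-0.5, 2.12], [-1.47, 1.34], [0.16, 2.42], [-1.27, 4.41], [0.06, 2.06], [-2.6, 2.6]. Speed limits (rad/s): [2.22, 2.22, 2.79, 2.79, 3.14, 3.14, 3.14].

INTERFACE

Orientations are given as a unit quaternion [x, y, z, w].
In Python, from bench import r, eyes, job gives the robot as it stands. The module is installed in compiled form; this text tells all that it offers.
- The arm moves only by the tool play_rows, never from a script. Its argument "motion" is a list of rows, each a list of 7 numbers: the shift along the tool's x, y, z as a fraction of full scale, then the turn, a rotation vector about the tool's x, y, z as a fraction of full scale, then the opening in per cent of the stroke, from 0 (shut) to 100 (fully open). A call has 1 to 5 rows; each row is the pose to reach, as a shift and turn from the pose commanded when the call began, along the tool's axes at that moment; what a row does not reach only later rows make up. Full scale, the value 1, is 0.2 m for a shift and 90 degrees for a turn. A row lasts 1/8 s, in which the tool goes at most 62.5 mm and 10.7 degrees, less where a joint would pass 70% of its speed; a pose out of reach is approached as far as the arm can. A call with a number of a shift or a turn outside -1 to 1 is refused whole. A call with a gripper value outside its range is refused whole. The fingers move at their own pace and stop on an object; "squeeze" is the grip in N (left out, the last holds). Time passes only in rows, so rows that repeat a pose let the fingers close. It gives the time, the measured TCP pose, the force and the opening at its end, in the units of the state.
- r.read_state(): the state, without advancing time (a new reading comes with each control period).
- eyes.camera(name): name is "scene" or "top"; returns a dict with "image" (420x560x3 uint8, red, green, blue), "mtx" (3x3 intrinsics, pixels), "R" (3x3) and "t" (3): a world point X has camera coordinates R X + t. Camera axes: x right, y down, z forward; pixel columns grow to the right and rows downward; lengths in m; the calibration is good to about 2 mm. A picture is of the moment at which its call begins. There is no depth.
- job.close_job(): hands the job in, once; it reports no verdict.
Trained networks look in a picture, given as the dict that the camera call returned (one of the last four; its "shot" number tells which), for a name from the list of things; names that differ only in an ending like _2 or _b are one class to them, and where a whole thing is asked for, a point or a joint stands for the part that bears it (a point fixed in the world has none). Each returns a list of dicts, best first, with "p" (0 to 1); they miss things now and then, are a little off and sometimes report something else, mostly with a low value. They report only what shows in the picture. A call takes as long as a camera call. They do not tell look-alikes from the thing itself.
- eyes.regions_of(picture, label): "region" (420x560 bool, what is visible of it) and "xy" ([column, row] in pixels, amid what is visible of it).
- eyes.landmark_of(picture, label): "xy" ([column, row] in pixels: a listed point, or the origin of a listed thing).
The state is a dict: "time": time; "joint_positions": joint angles; "joint_vel": joint speeds; "joint_torque": joint torques, N m; "ee_pos": TCP position; "eef_rot": TCP orientation; "ft_force": force on the tool from outside, world axes, zero at the start; "torque": the same for the moment, N m; "width": finger opening in m.
Only numpy, scipy, OpenCV 4.12 (cv2) and the standard library are available. Lean on these libraries where they do the work, as an engineer would, in place of code of your own. Each camera call takes 0.05 s, during which the arm holds its last target. There are 200 camera calls.

## Working session

There is one attempt and no reset: what is moved stays moved. The work goes in short steps, Python scripts to look and compute and a tool call to move; the robot and the scene stay as the last step left them, time stands still between calls to the robot, and variables do not carry over. Pictures are saved under pics/ and viewed, about 12 in all and at most 16, crops included, and the job is handed in when it is done.

Besides the shell and the picture viewer there is one more tool, called by a JSON object that holds its "name" and its "arguments", one argument or row to a line. play_rows: Moves the arm, as the interface text tells. Shift numbers are shares of 0.2 m and turn numbers shares of 90 degrees, none past 1 either way. Its arguments: {"type":"object","properties":{"motion":{"type":"array","items":{"type":"array","items":{"type":"number"}}},"squeeze":{"type":"number"}},"required":["motion"]}

```bash
mkdir -p pics
cat > h.py <<'E'
import numpy as np, cv2
from bench import r, eyes, job
from scipy.spatial.transform import Rotation as Rot
def ray(p,xy,z):
    R,t,K=np.array(p["R"]),np.array(p["t"]),np.array(p["mtx"])
    d=R.T@np.linalg.inv(K)@np.array([xy[0],xy[1],1.]); c=-R.T@t
    return c+d*(z-c[2])/d[2]
def proj(p,X):
    c=np.array(p["R"])@np.array(X)+np.array(p["t"]); q=np.array(p["mtx"])@c; return q[:2]/q[2]
def save(p,n,crop=None,s=1):
    im=p["image"][:,:,::-1]
    if crop: im=im[crop[1]:crop[3],crop[0]:crop[2]]
    cv2.imwrite("pics/"+n,cv2.resize(im,None,fx=s,fy=s,interpolation=cv2.INTER_CUBIC))
E
python3 - <<'E'
from h import *
s=r.read_state(); print(s["ee_pos"],s["eef_rot"],s["width"],s["time"])
ps={n:eyes.camera(n) for n in("scene","top")}
for n,p in ps.items():
    save(p,n+"0.png",s=1.4)
    print(n,-np.array(p["R"]).T@p["t"])
    for l in "kettle mug bottle trivet warmer coaster tray noodle_cup jar can".split():
        print(l,[(np.round(d["xy"]).tolist(),round(d["p"],2),np.round(ray(p,d["xy"],dict(kettle=.016,mug=.008,bottle=.014).get(l,0)),3).tolist()) for d in eyes.landmark_of(p,l)[:3]])
E
```

```text
[0.24369476 0.57511487 0.2217448 ] [ 1.99053517e-01  9.79988357e-01 -7.10074522e-04 -1.15071724e-04] 0.08686613474007011 0.0
scene [1.43009513 0.09385146 0.81486926]
kettle [([153.0, 168.0], 0.73, [0.245, -0.29, 0.016]), ([200.0, 205.0], 0.7, [0.424, -0.125, 0.016])]
mug [([356.0, 259.0], 0.94, [0.618, 0.27, 0.008])]
bottle [([200.0, 203.0], 0.75, [0.411, -0.127, 0.014]), ([297.0, 212.0], 0.57, [0.451, 0.135, 0.014])]
trivet [([300.0, 218.0], 0.86, [0.457, 0.143, 0.0]), ([355.0, 264.0], 0.7, [0.628, 0.268, 0.0])]
warmer [([203.0, 209.0], 0.54, [0.419, -0.12, 0.0])]
coaster [([361.0, 222.0], 0.8, [0.473, 0.302, 0.0]), ([424.0, 256.0], 0.75, [0.601, 0.437, 0.0]), ([355.0, 266.0], 0.73, [0.635, 0.268, 0.0])]
tray [([122.0, 263.0], 0.97, [0.628, -0.288, 0.0])]
noodle_cup [([250.0, 275.0], 0.91, [0.665, 0.021, 0.0])]
jar [([247.0, 235.0], 0.84, [0.525, 0.006, 0.0])]
can [([295.0, 309.0], 0.75, [0.762, 0.124, 0.0])]
top [0.28958657 0.08424624 1.07787463]
kettle [([371.0, 257.0], 0.88, [0.419, -0.125, 0.016]), ([442.0, 338.0], 0.57, [0.238, -0.284, 0.016])]
mug [([210.0, 171.0], 0.63, [0.623, 0.268, 0.008])]
bottle []
trivet [([261.0, 243.0], 0.87, [0.447, 0.136, 0.0]), ([212.0, 174.0], 0.31, [0.619, 0.264, 0.0])]
warmer []
coaster [([140.0, 179.0], 0.88, [0.6, 0.44, 0.0]), ([194.0, 229.0], 0.84, [0.477, 0.299, 0.0]), ([212.0, 171.0], 0.75, [0.626, 0.263, 0.0])]
tray [([433.0, 175.0], 0.61, [0.631, -0.286, 0.0])]
noodle_cup [([310.0, 157.0], 0.73, [0.669, 0.021, 0.0])]
jar [([367.0, 258.0], 0.7, [0.419, -0.119, 0.0]), ([316.0, 217.0], 0.59, [0.516, 0.004, 0.0]), ([258.0, 243.0], 0.59, [0.448, 0.142, 0.0])]
can [([270.0, 124.0], 0.82, [0.756, 0.125, 0.0]), ([431.0, 174.0], 0.53, [0.634, -0.282, 0.0])]
```

View pics/scene0.png

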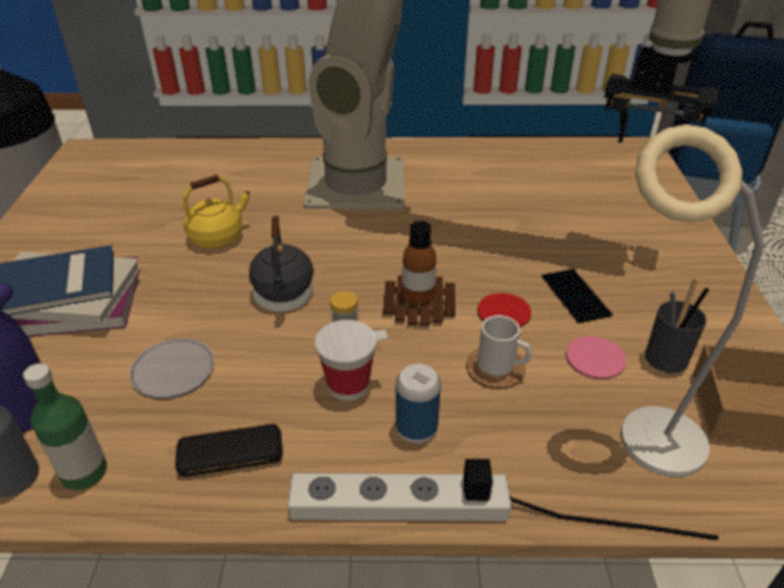

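View pics/top0.png

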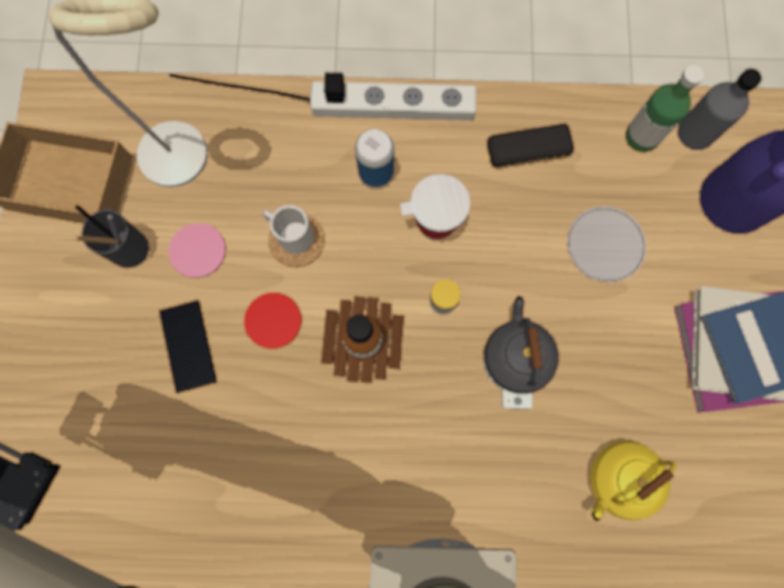

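The top view (1.4×) shows the dark kettle on the warmer (521,355), the bottle on the trivet (360,338), the mug on the cork coaster (293,235) and the empty tray (606,244). The look-alikes are the red disc (272,320), the pink disc (197,250) and the yellow kettle (632,480). None of them fits, because the stand I want is brown cork and the kettle I want is dark iron. Next I'll confirm this in an enlarged crop.

Run:
```python
from h import *
p=eyes.camera("top"); q=eyes.camera("scene")
save(p,"c1.png",(180,130,420,310),3.3)
print("cap",ray(p,(255.7,233.6),.169),ray(q,(300,164),.169))
a,b=ray(p,(530/1.4,330/1.4),.158),ray(p,(540/1.4,368/1.4),.158);print("bar",a,b,(a+b)/2)
```

```text
cap [0.4423428  0.13942575 0.169     ] [0.4553866  0.13859625 0.169     ]
bar [ 0.44648105 -0.11353629  0.158     ] [ 0.39081443 -0.12705207  0.158     ] [ 0.41864774 -0.12029418  0.158     ]
```

View pics/c1.png

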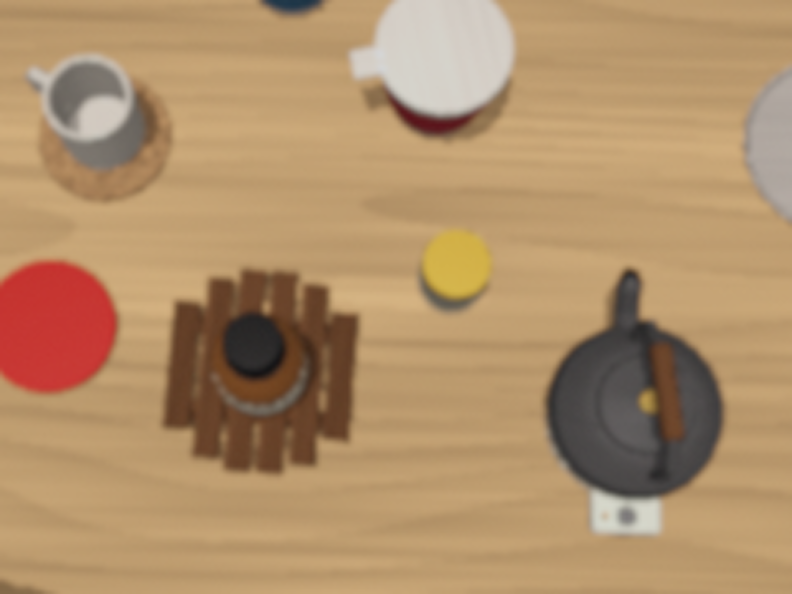

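{"name": "play_rows", "arguments": {
  "motion": [
    [0,0,-0.2,0,0,-0.1,100],
    [0,0,-0.4,0,0,-0.2,100],
    [0,0,-0.4,0,0,-0.255,100],
    [0,0,-0.4,0,0,-0.255,100],
    [0,0,-0.4,0,0,-0.255,100]
  ],
  "squeeze": 25
}}

```text
time: 1.82
ee_pos: [0.2438, 0.5752, 0.3018]
eef_rot: [0.001, 1.0, -0.001, -0.0]
ft_force: [0.4, 0.9, -0.4]
width: 0.0869
```

The crop confirms the targets: cap at about (253,342), bar running from (660,343) to (672,440), mug rim at (88,98) with its handle to the upper left, and brown cork at (105,134). All of these are the described things, not look-alikes.

Run:
```python
from h import *
p=eyes.camera("top");q=eyes.camera("scene")
c=lambda u,v,z:np.round(ray(p,(180+u/3.3,130+v/3.3),z),4)
print("cap",c(252,341,.169)); print("bar",c(660,343,.158),c(672,440,.158)); print("trivet",c(261.5,371,.014))
print("coaster",c(105,134,.008)); print("mugrim",c(88,98,.093),"handle",c(36,76,.07))
print("trivet corners", c(164,428,.014),c(358,316,.014))
for n,pp in(("top",p),("scene",q)):
  for l in ("tray","mug","kettle","bottle"):
    for g in eyes.regions_of(pp,l)[:2]:
      m=g["region"].astype(np.uint8); cs=max(cv2.findContours(m,0,2)[0],key=cv2.contourArea)
      if len(cs)>5: print(n,l,round(g["p"],2),cv2.fitEllipse(cs), ray(pp,cv2.fitEllipse(cs)[0],.007))
```

```text
cap [0.4429 0.1381 0.169 ]
bar [ 0.4503 -0.1166  0.158 ] [ 0.3897 -0.1228  0.158 ]
trivet [0.4474 0.1396 0.014 ]
coaster [0.6242 0.2637 0.008 ]
mugrim [0.6234 0.2627 0.093 ] handle [0.6466 0.3048 0.07  ]
trivet corners [0.4045 0.2077 0.014 ] [0.4895 0.0711 0.014 ]
top tray 0.58 ((432.46466064453125, 174.50344848632812), (51.88086700439453, 56.369529724121094), 113.28436279296875) [ 0.62929256 -0.28237901  0.007     ]
top mug 0.71 ((206.87806701660156, 163.1956329345703), (26.403392791748047, 39.04650115966797), 144.13214111328125) [0.64341666 0.27721203 0.007     ]
top kettle 0.94 ((371.1342468261719, 251.9491729736328), (50.04262924194336, 64.3879165649414), 172.06002807617188) [ 0.43254372 -0.12752195  0.007     ]
top kettle 0.85 ((449.5936584472656, 343.60626220703125), (55.65454864501953, 62.1855354309082), 58.02299118041992) [ 0.22638396 -0.30393467  0.007     ]
top bottle 0.67 ((366.18951416015625, 285.8718566894531), (11.161713600158691, 37.122554779052734), 96.17459869384766) [ 0.35218319 -0.11468369  0.007     ]
top bottle 0.62 ((257.7442321777344, 240.66000366210938), (27.0
[... 321 characters left out ...]
 59.73463439941406), 7.822280406951904) [0.59914663 0.01719205 0.007     ]
scene mug 0.59 ((358.4738464355469, 246.19998168945312), (38.689884185791016, 43.049652099609375), 163.39785766601562) [0.57299663 0.2824458  0.007     ]
scene kettle 0.84 ((151.76785278320312, 150.90245056152344), (44.941104888916016, 52.28798294067383), 3.329475164413452) [ 0.13621253 -0.3177761   0.007     ]
scene kettle 0.81 ((200.56982421875, 190.64108276367188), (43.8659553527832, 57.160194396972656), 178.56744384765625) [ 0.34651921 -0.1348668   0.007     ]
scene bottle 0.85 ((299.6841735839844, 187.67413330078125), (23.029094696044922, 61.413780212402344), 0.6257714629173279) [0.33193713 0.14546516 0.007     ]
```

{"name": "play_rows", "arguments": {
  "motion": [
    [-0.25,-0.25,0,0,0,0,100],
    [-0.45,-0.5,0,0,0,0,100],
    [-0.7,-0.75,0,0,0,0,100],
    [-1,-1,0,0,0,0,100],
    [-1,-1,0,0,0,0,100]
  ]
}}

```text
time: 2.95
ee_pos: [0.4466, 0.3722, 0.3029]
eef_rot: [0.002, 1.0, -0.0, 0.001]
ft_force: [-0.5, 0.9, 0.5]
width: 0.0871
```

{"name": "play_rows", "arguments": {
  "motion": [
    [0,-0.25,0,0,0,0,100],
    [0,-0.5,0,0,0,0,100],
    [0,-0.75,0,0,0,0,100],
    [0,-1,0,0,0,0,100],
    [0,-1,0,0,0,0,100]
  ]
}}

```text
time: 3.58
ee_pos: [0.4444, 0.1717, 0.3033]
eef_rot: [0.003, 1.0, 0.0, 0.001]
ft_force: [0.3, 0.4, -0.7]
width: 0.0872
```

{"name": "play_rows", "arguments": {
  "motion": [
    [-0.01,-0.165,0,0,0,0,100],
    [-0.01,-0.165,0.25,0,0,0,100],
    [-0.01,-0.165,0.5,0,0,0,100],
    [-0.01,-0.165,0.7,0,0,0,100],
    [-0.01,-0.165,0.8,0,0,0,100]
  ]
}}

```text
time: 4.2
ee_pos: [0.4446, 0.143, 0.1404]
eef_rot: [-0.0, 1.0, -0.0, -0.001]
ft_force: [0.6, 0.8, 1.9]
width: 0.087
```

{"name": "play_rows", "arguments": {
  "motion": [
    [0,0,0.015,0,0,0,60],
    [0,0,0.015,0,0,0,35],
    [0,0,0.015,0,0,0,20],
    [0,0,0.015,0,0,0,20],
    [0,0,0.015,0,0,0,20]
  ]
}}

```text
time: 4.82
ee_pos: [0.4459, 0.1426, 0.1399]
eef_rot: [0.0, 1.0, 0.0, 0.0]
ft_force: [0.0, -1.0, 0.1]
width: 0.0451
```

Run:
```python
from h import *
s=r.read_state(); print(s["ee_pos"],s["width"],s["ft_force"],s["time"])
q=eyes.camera("scene");save(q,"g1.png",(230,110,370,240),4.5)
```

```text
[0.44590799 0.14255107 0.13991341] 0.04507975982474264 [ 0.04992451 -1.0287304   0.12831728] 4.825
```

View pics/g1.png

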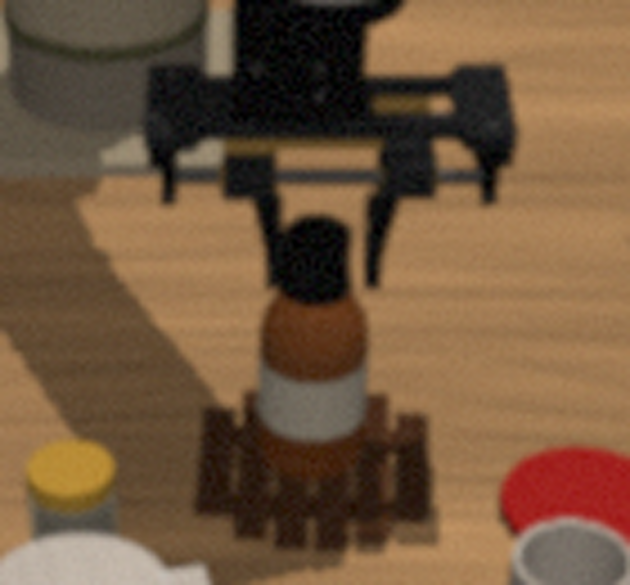

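The crop shows the fingers straddling the cap at about (315,260). They are still closing and sit about 3–4 mm too far to the right, so I'll shift and close.

{"name": "play_rows", "arguments": {
  "motion": [
    [0,-0.018,0,0,0,0,45],
    [0,-0.018,0,0,0,0,40],
    [0,-0.018,0,0,0,0,35],
    [0,-0.018,0,0,0,0,30],
    [0,-0.018,0,0,0,0,30]
  ]
}}

```text
time: 5.5
ee_pos: [0.4457, 0.1387, 0.1395]
eef_rot: [0.0, 1.0, -0.0, -0.0]
ft_force: [-0.4, -1.8, 0.3]
width: 0.0376
```

{"name": "play_rows", "arguments": {
  "motion": [
    [0,0,0,0,0,0,20],
    [0,0,-0.05,0,0,0,20],
    [0,0,-0.15,0,0,0,20],
    [0,0,-0.3,0,0,0,20],
    [0,0,-0.3,0,0,0,20]
  ]
}}

```text
time: 6.12
ee_pos: [0.4469, 0.1396, 0.2017]
eef_rot: [0.0, 1.0, 0.001, 0.002]
ft_force: [0.2, 0.2, -3.2]
width: 0.0371
```

{"name": "play_rows", "arguments": {
  "motion": [
    [0,-0.1,-0.3,0,0,0,20],
    [-0.1,-0.3,-0.5,0,0,0,20],
    [-0.3,-0.55,-0.5,0,0,0,20],
    [-0.5,-0.8,-0.5,0,0,0,20],
    [-0.5,-1,-0.5,0,0,0,20]
  ]
}}

```text
time: 6.75
ee_pos: [0.5468, -0.0629, 0.2976]
eef_rot: [0.0, 1.0, -0.001, -0.001]
ft_force: [-0.1, 0.4, -3.8]
width: 0.0374
```

{"name": "play_rows", "arguments": {
  "motion": [
    [-0.1,-0.25,0,0,0,0,20],
    [-0.2,-0.5,0,0,0,0,20],
    [-0.3,-0.75,0,0,0,0,20],
    [-0.4,-0.95,0,0,0,0,20],
    [-0.42,-1,0,0,0,0,20]
  ]
}}

```text
time: 7.38
ee_pos: [0.6293, -0.2642, 0.2969]
eef_rot: [0.002, 1.0, -0.0, -0.002]
ft_force: [0.7, 0.6, -3.9]
width: 0.0375
```

Run:
```python
from h import *
s=r.read_state(); print(s["ee_pos"],s["eef_rot"],s["width"],s["ft_force"],s["time"])
p=eyes.camera("top");save(p,"t2.png",(180,130,420,310),3.3)
q=eyes.camera("scene");save(q,"s2.png",(60,100,260,300),3)
```

```text
[ 0.62926423 -0.26417054  0.29694897] [ 1.82455743e-03  9.99996828e-01 -3.85731310e-04 -1.69305961e-03] 0.037548945593395125 [ 0.68405363  0.64440252 -3.9269612 ] 7.375
```

View pics/t2.png

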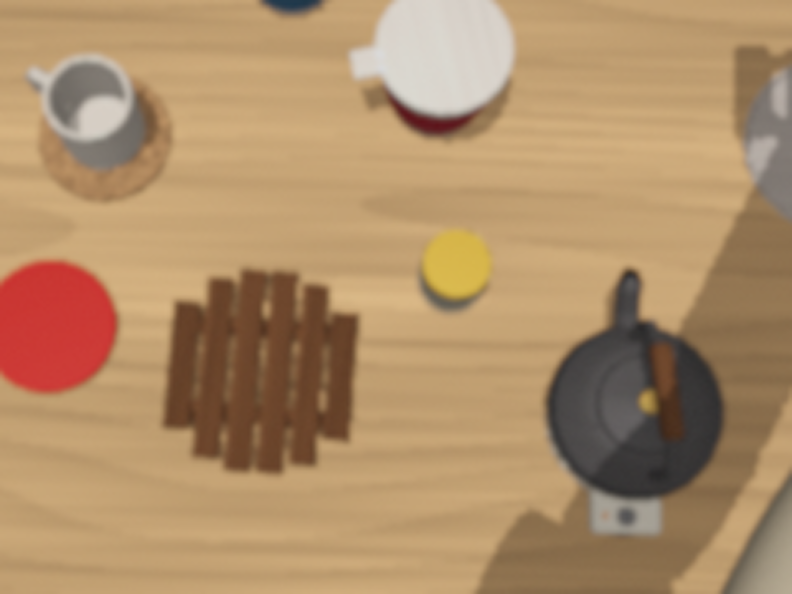

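View pics/s2.png

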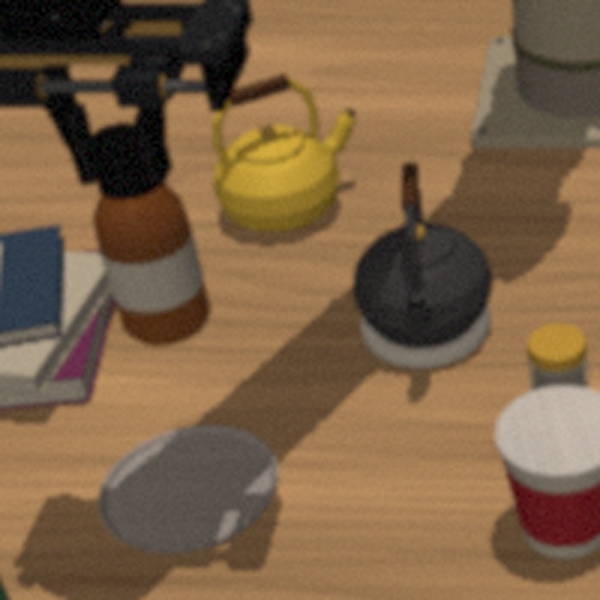

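The trivet is now empty, with its centre at crop pixel (261,371). The bottle hangs upright at scene-crop pixel (155,260), above the tray at (190,490). Now I'll lower it.

{"name": "play_rows", "arguments": {
  "motion": [
    [0,-0.09,0.1,0,0,0,20],
    [0,-0.09,0.3,0,0,0,20],
    [0,-0.09,0.5,0,0,0,20],
    [0,-0.09,0.7,0,0,0,20],
    [0,-0.09,0.8,0,0,0,20]
  ]
}}

```text
time: 8.1
ee_pos: [0.6282, -0.2779, 0.1364]
eef_rot: [-0.0, 1.0, 0.001, -0.002]
ft_force: [0.1, -0.1, -2.9]
width: 0.0377
```

{"name": "play_rows", "arguments": {
  "motion": [
    [0,0,0.01,0,0,0,20],
    [0,0,0.02,0,0,0,20],
    [0,0,0.03,0,0,0,20],
    [0,0,0.035,0,0,0,20],
    [0,0,0.035,0,0,0,20]
  ]
}}

```text
time: 8.72
ee_pos: [0.6297, -0.2792, 0.1328]
eef_rot: [0.0, 1.0, -0.0, 0.0]
ft_force: [0.0, 0.2, -3.2]
width: 0.0373
```

{"name": "play_rows", "arguments": {
  "motion": [
    [0,0,0.005,0,0,0,20],
    [0,0,0.01,0,0,0,20],
    [0,0,0.015,0,0,0,20],
    [0,0,0.018,0,0,0,20],
    [0,0,0.018,0,0,0,20]
  ]
}}

```text
time: 9.35
ee_pos: [0.6302, -0.2794, 0.1298]
eef_rot: [0.0, 1.0, -0.0, 0.001]
ft_force: [0.4, 1.0, 5.1]
width: 0.0376
```

{"name": "play_rows", "arguments": {
  "motion": [
    [0,0,-0.005,0,0,0,40],
    [0,0,-0.005,0,0,0,70],
    [0,0,-0.005,0,0,0,90],
    [0,0,-0.005,0,0,0,90],
    [0,0,-0.005,0,0,0,90]
  ]
}}

```text
time: 9.98
ee_pos: [0.6296, -0.2792, 0.1298]
eef_rot: [0.0, 1.0, 0.0, -0.0]
ft_force: [0.6, -0.9, 0.2]
width: 0.0696
```

{"name": "play_rows", "arguments": {
  "motion": [
    [0,0,-0.1,0,0,0,90],
    [0,0,-0.3,0,0,0,90],
    [0,0,-0.6,0,0,0,90],
    [0.2,0.1,-0.7,0,0,-0.03,90],
    [0.4,0.3,-0.7,0,0,-0.064,90]
  ]
}}

```text
time: 10.6
ee_pos: [0.5491, -0.2212, 0.2734]
eef_rot: [-0.049, 0.999, -0.001, 0.002]
ft_force: [-0.6, -0.1, 0.4]
width: 0.0783
```

{"name": "play_rows", "arguments": {
  "motion": [
    [0.2,0.1,0,0,0,0,90],
    [0.4,0.3,0,0,0,0,90],
    [0.6,0.4,0,0,0,0,90],
    [0.6,0.4,0,0,0,0,90],
    [0.6,0.4,0,0,0,0,90]
  ]
}}

```text
time: 11.22
ee_pos: [0.4228, -0.152, 0.2712]
eef_rot: [-0.05, 0.999, 0.0, 0.001]
ft_force: [0.4, 0.4, -0.5]
width: 0.0783
```

{"name": "play_rows", "arguments": {
  "motion": [
    [0,0.16,0,0,0,0,90],
    [0,0.16,0.2,0,0,0,90],
    [0,0.16,0.45,0,0,0,90],
    [0,0.16,0.65,0,0,0,90],
    [0,0.16,0.695,0,0,0,70]
  ]
}}

```text
time: 11.85
ee_pos: [0.4182, -0.1203, 0.1292]
eef_rot: [-0.05, 0.999, -0.0, -0.002]
ft_force: [0.1, 0.4, 0.2]
width: 0.0739
```

{"name": "play_rows", "arguments": {
  "motion": [
    [0,0,0,0,0,0,50],
    [0,0,0,0,0,0,40],
    [0,0,0,0,0,0,40],
    [0,0,0,0,0,0,40],
    [0,0,0,0,0,0,40]
  ]
}}

```text
time: 12.48
ee_pos: [0.4192, -0.1197, 0.1312]
eef_rot: [-0.05, 0.999, 0.0, 0.0]
ft_force: [0.7, -0.1, -0.1]
width: 0.0359
```

Run:
```python
from h import *
s=r.read_state(); print(s["ee_pos"],s["eef_rot"],s["width"],s["ft_force"],s["time"])
q=eyes.camera("scene");save(q,"g2.png",(50,110,260,290),3.5)
```

```text
[ 0.41917923 -0.1197282   0.13119229] [-5.01696921e-02  9.98740670e-01  6.76844548e-05  2.68268458e-04] 0.03593730083518625 [ 0.68100129 -0.05351278 -0.10983419] 12.475
```

View pics/g2.png

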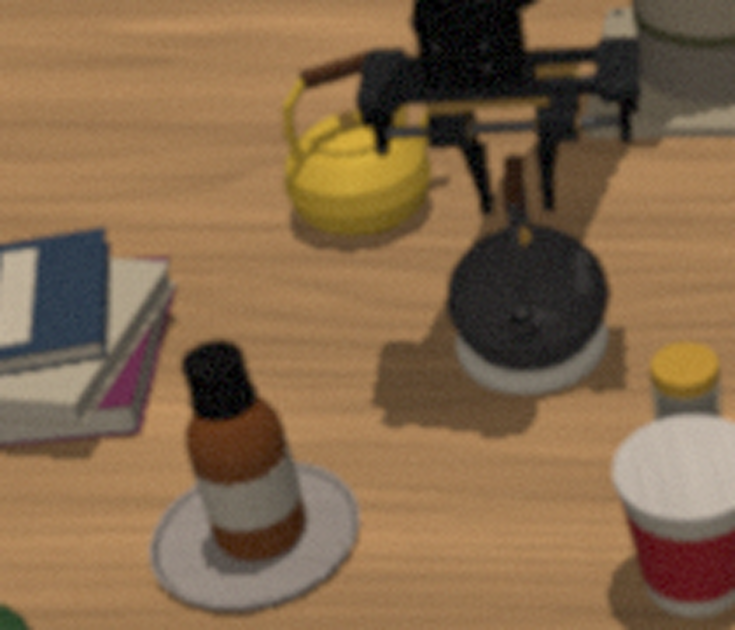

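The bottle stands on the tray at (250,480), and the kettle bar at (515,185) is centred between the fingers. Now I'll close and lift.

{"name": "play_rows", "arguments": {
  "motion": [
    [0,0,0,0,0,0,25],
    [0,0,0,0,0,0,15],
    [0,0,0,0,0,0,5],
    [0,0,0,0,0,0,0],
    [0,0,0,0,0,0,0]
  ],
  "squeeze": 45
}}

```text
time: 13.15
ee_pos: [0.4189, -0.1199, 0.1309]
eef_rot: [-0.05, 0.999, -0.0, -0.0]
ft_force: [0.4, -2.0, -1.1]
width: 0.0134
```

{"name": "play_rows", "arguments": {
  "motion": [
    [0,0,-0.02,0,0,0,0],
    [0,0,-0.06,0,0,0,0],
    [0,0,-0.12,0,0,0,0],
    [0,0,-0.2,0,0,0,0],
    [0,0,-0.3,0,0,0,0]
  ]
}}

```text
time: 13.78
ee_pos: [0.419, -0.1198, 0.1922]
eef_rot: [-0.05, 0.999, 0.0, 0.0]
ft_force: [-0.8, -0.1, -5.7]
width: 0.0134
```

{"name": "play_rows", "arguments": {
  "motion": [
    [0,0.05,-0.2,0,0,0,0],
    [-0.05,0.2,-0.35,0,0,0,0],
    [-0.1,0.4,-0.35,0,0,0,0],
    [-0.15,0.6,-0.35,0,0,0,0],
    [-0.2,0.8,-0.35,0,0,0,0]
  ]
}}

```text
time: 14.4
ee_pos: [0.4429, 0.0447, 0.2621]
eef_rot: [-0.05, 0.999, 0.0, 0.001]
ft_force: [0.8, -0.4, -4.9]
width: 0.0137
```

{"name": "play_rows", "arguments": {
  "motion": [
    [-0.03,0.15,0,0,0,0,0],
    [-0.06,0.3,0,0,0,0,0],
    [-0.07,0.42,0,0,0,0,0],
    [-0.07,0.477,0,0,0,0,0],
    [-0.07,0.477,0,0,0,0,0]
  ]
}}

```text
time: 15.02
ee_pos: [0.4471, 0.1399, 0.2613]
eef_rot: [-0.051, 0.999, -0.0, 0.0]
ft_force: [1.1, -1.6, -6.0]
width: 0.0132
```

Run:
```python
from h import *
s=r.read_state(); print(s["ee_pos"],s["eef_rot"],s["width"],s["ft_force"],s["time"])
p=eyes.camera("top")
save(p,"t3.png",(180,130,420,310),3.3)
```

```text
[0.44705679 0.13989152 0.26134007] [-5.05970379e-02  9.98719143e-01 -6.38252563e-05  9.52818960e-05] 0.013237035913846427 [ 1.14935414 -1.55419404 -5.99773313] 15.025
```

View pics/t3.png

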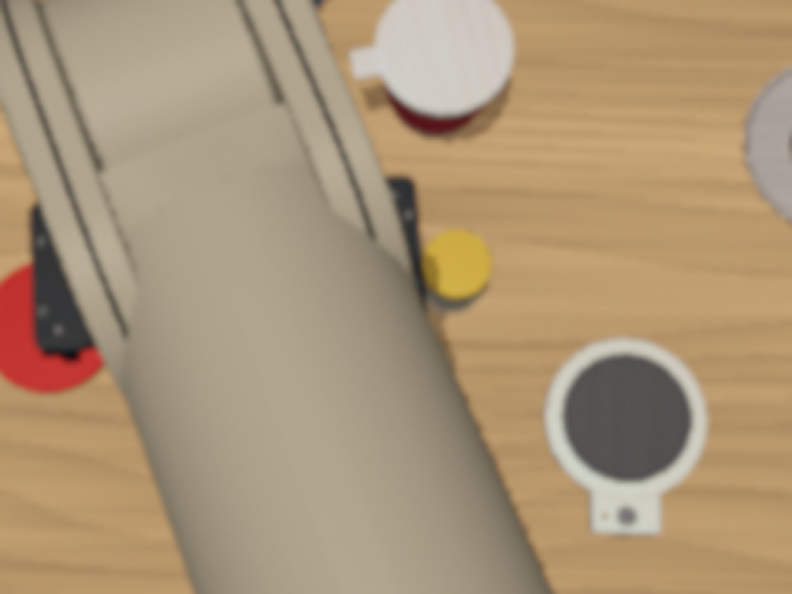

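Warmer plate is clear, with its centre at crop pixel (627,417). The arm hides the trivet, so I'll lower there and creep to contact.

{"name": "play_rows", "arguments": {
  "motion": [
    [0,0,0.15,0,0,0,0],
    [0,0,0.3,0,0,0,0],
    [0,0,0.45,0,0,0,0],
    [0,0,0.58,0,0,0,0],
    [0,0,0.6,0,0,0,0]
  ]
}}

```text
time: 15.7
ee_pos: [0.4463, 0.1381, 0.1397]
eef_rot: [-0.049, 0.999, -0.001, -0.001]
ft_force: [-0.7, -0.4, -5.0]
width: 0.0131
```

{"name": "play_rows", "arguments": {
  "motion": [
    [0,0,0.01,0,0,0,0],
    [0,0,0.02,0,0,0,0],
    [0,0,0.03,0,0,0,0],
    [0,0,0.04,0,0,0,0],
    [0,0,0.04,0,0,0,0]
  ]
}}

```text
time: 16.32
ee_pos: [0.4471, 0.1398, 0.1329]
eef_rot: [-0.05, 0.999, 0.0, -0.0]
ft_force: [-0.4, 0.8, -5.4]
width: 0.0133
```

Run:
```python
from h import *
s=r.read_state(); print(s["ee_pos"],s["width"],s["ft_force"],s["time"])
p=eyes.camera("top")
c=lambda u,v,z:np.round(ray(p,(180+u/3.3,130+v/3.3),z),4)
print("warmer",c(627,417,.016), c(626,418,.012))
im=p["image"]; 
q=eyes.camera("scene");save(q,"g3.png",(230,110,370,240),4.5)
```

```text
[0.44711813 0.13976452 0.13287358] 0.013319738576784448 [-0.35377859  0.76104795 -5.44197837] 16.325
warmer [ 0.4208 -0.1229  0.016 ] [ 0.4206 -0.123   0.012 ]
```

View pics/g3.png

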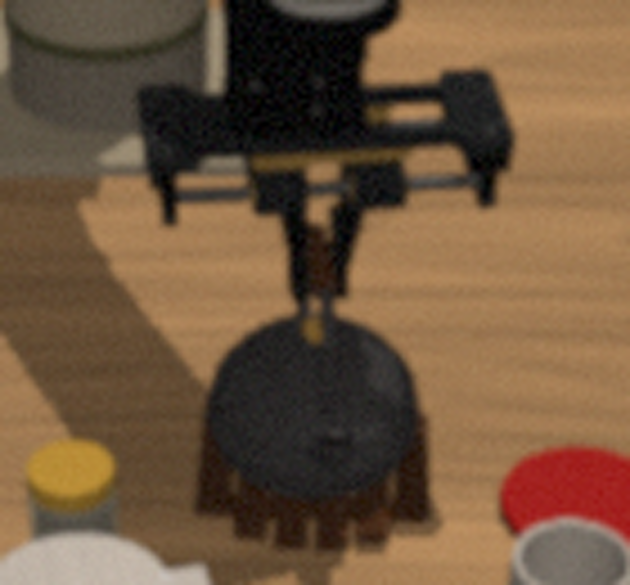

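The kettle hangs centred over the trivet at about (313,410), just above contact.

{"name": "play_rows", "arguments": {
  "motion": [
    [0,0,0.005,0,0,0,0],
    [0,0,0.01,0,0,0,0],
    [0,0,0.015,0,0,0,0],
    [0,0,0.02,0,0,0,0],
    [0,0,0.022,0,0,0,0]
  ]
}}

```text
time: 17.05
ee_pos: [0.4475, 0.1397, 0.1289]
eef_rot: [-0.05, 0.999, 0.0, 0.0]
ft_force: [-0.6, -1.6, -0.2]
width: 0.0134
```

{"name": "play_rows", "arguments": {
  "motion": [
    [0,0,0,0,0,0,25],
    [0,0,0,0,0,0,50],
    [0,0,0,0,0,0,80],
    [0,0,0,0,0,0,80],
    [0,0,0,0,0,0,80]
  ]
}}

```text
time: 17.68
ee_pos: [0.4472, 0.1398, 0.1286]
eef_rot: [-0.05, 0.999, 0.0, 0.0]
ft_force: [-0.5, 0.2, 0.2]
width: 0.0535
```

{"name": "play_rows", "arguments": {
  "motion": [
    [0,0,-0.1,0,0,0,80],
    [0,0,-0.3,0,0,0,90],
    [0,0,-0.55,0,0,0,100],
    [-0.1,0.1,-0.7,0,0,0,100],
    [-0.2,0.2,-0.7,0,0,0,100]
  ]
}}

```text
time: 18.3
ee_pos: [0.4846, 0.1846, 0.2716]
eef_rot: [-0.05, 0.999, 0.001, 0.002]
ft_force: [-0.4, 0.2, -0.1]
width: 0.0863
```

{"name": "play_rows", "arguments": {
  "motion": [
    [-0.2,0.1,0,0,0,-0.1,100],
    [-0.4,0.2,0,0,0,-0.2,100],
    [-0.6,0.3,0,0,0,-0.3,100],
    [-0.75,0.35,0,0,0,-0.38,100],
    [-0.75,0.35,0,0,0,-0.38,100]
  ]
}}

```text
time: 18.92
ee_pos: [0.6261, 0.2688, 0.2667]
eef_rot: [-0.342, 0.94, -0.0, -0.001]
ft_force: [-0.2, -0.8, 0.5]
width: 0.0871
```

```bash
cat > go.py <<'E'
import sys
from h import *
s=r.read_state(); R=Rot.from_quat(s["eef_rot"]); T=np.array(eval(sys.argv[1]))
print(s["time"],np.round(s["ee_pos"],4),np.round(s["joint_positions"],2),s["width"])
x=R.as_matrix(); print("jaw deg",np.degrees(np.arctan2(x[1,1],x[0,1])),"tilt",x[2,2])
print("shift",np.round(R.inv().apply(T-s["ee_pos"])/.2,3))
E
python3 go.py [.6238,.2632,.052]
```

```text
18.925 [0.6261 0.2688 0.2667] [-0.54  0.44  0.1   1.22 -0.04  1.48  1.82] 0.08712836472328855
jaw deg 130.00652176314284 tilt -0.999998002431206
shift [ 0.025 -0.014  1.073]
```

{"name": "play_rows", "arguments": {
  "motion": [
    [0.025,-0.014,0.2,0,0,0,100],
    [0.025,-0.014,0.4,0,0,0,100],
    [0.025,-0.014,0.6,0,0,0,100],
    [0.025,-0.014,0.7,0,0,0,100],
    [0.025,-0.014,0.7,0,0,0,100]
  ]
}}

```text
time: 19.55
ee_pos: [0.6224, 0.2625, 0.1279]
eef_rot: [-0.341, 0.94, -0.0, -0.001]
ft_force: [-0.5, 0.0, 1.0]
width: 0.087
```

```bash
python3 go.py [.6238,.2632,.052]
python3 - <<'E'
from h import *
q=eyes.camera("scene");save(q,"g4.png",(290,150,450,290),4)
for d in eyes.landmark_of(q,"mug")[:2]: print(d["p"],ray(q,d["xy"],.008))
print(proj(q,(.6238,.2632,.093)),proj(q,(.6238,.2632,.008)))
E
```

```text
19.55 [0.6224 0.2625 0.1279] [-0.53  0.5   0.09  1.43 -0.05  1.21  1.83] 0.08701316906524423
jaw deg 129.90724900114475 tilt -0.9999982021685804
shift [-0.008 -0.002  0.38 ]
0.72 [0.61898881 0.26329573 0.008     ]
[356.64087693 233.85009791] [352.99040513 260.64162781]
```

View pics/g4.png

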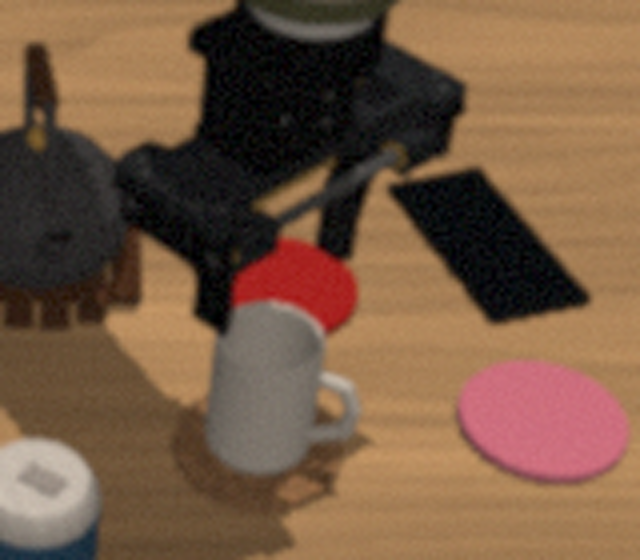

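The mug rim is centred at about (270,336), close to the predicted (267,335), and the fingers straddle it clear of the handle at (340,400).

{"name": "play_rows", "arguments": {
  "motion": [
    [-0.008,0,0.1,0,0,0,100],
    [-0.008,0,0.2,0,0,0,100],
    [-0.008,0,0.3,0,0,0,100],
    [-0.008,0,0.38,0,0,0,100],
    [-0.008,0,0.38,0,0,0,100]
  ]
}}

```text
time: 20.27
ee_pos: [0.6234, 0.2635, 0.0506]
eef_rot: [-0.342, 0.94, -0.0, -0.001]
ft_force: [-0.5, -0.2, 0.3]
width: 0.0869
```

{"name": "play_rows", "arguments": {
  "motion": [
    [0,0,0,0,0,0,88],
    [0,0,0,0,0,0,80],
    [0,0,0,0,0,0,72],
    [0,0,0,0,0,0,66],
    [0,0,0,0,0,0,60]
  ],
  "squeeze": 20
}}

```text
time: 20.9
ee_pos: [0.6246, 0.2641, 0.053]
eef_rot: [-0.342, 0.94, 0.0, 0.0]
ft_force: [-0.7, -0.2, 3.4]
width: 0.0623
```

{"name": "play_rows", "arguments": {
  "motion": [
    [0,0,0,0,0,0,50],
    [0,0,0,0,0,0,50],
    [0,0,-0.02,0,0,0,50],
    [0,0,-0.08,0,0,0,50],
    [0,0,-0.16,0,0,0,50]
  ]
}}

```text
time: 21.52
ee_pos: [0.6242, 0.2638, 0.0851]
eef_rot: [-0.342, 0.94, -0.0, -0.0]
ft_force: [0.3, -0.0, -2.3]
width: 0.0624
```

```bash
python3 go.py [.4208,-.123,.21]
python3 - <<'E'
from h import *
print(r.read_state()["ft_force"])
q=eyes.camera("scene");save(q,"g5.png",(290,150,450,290),4)
E
```

```text
21.525 [0.6242 0.2638 0.0851] [-0.53  0.54  0.08  1.47 -0.05  1.14  1.83] 0.062401149941910296
jaw deg 129.9442480364671 tilt -0.9999997070642679
shift [ 2.022 -0.83  -0.623]
[ 0.30331822 -0.02907605 -2.34523369]
```

View pics/g5.png

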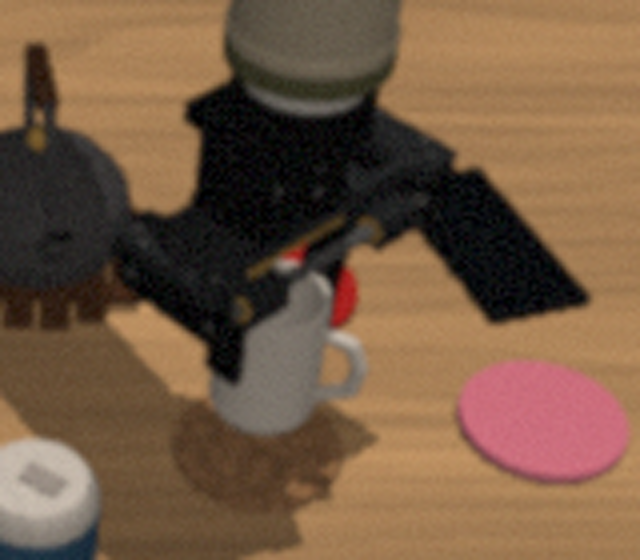

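{"name": "play_rows", "arguments": {
  "motion": [
    [0,0,-0.2,0,0,0,50],
    [0,0,-0.4,0,0,0,50],
    [0,0,-0.6,0,0,0,50],
    [0,0,-0.8,0,0,0,50],
    [0.1,-0.04,-0.8,0,0,0,50]
  ]
}}

```text
time: 22.2
ee_pos: [0.6155, 0.2468, 0.249]
eef_rot: [-0.342, 0.94, 0.001, 0.004]
ft_force: [0.2, -0.5, -4.2]
width: 0.0624
```

{"name": "play_rows", "arguments": {
  "motion": [
    [0.2,-0.08,0,0,0,0,50],
    [0.4,-0.16,0,0,0,0,50],
    [0.6,-0.24,0,0,0,0,50],
    [0.8,-0.32,0,0,0,0,50],
    [0.95,-0.39,0,0,0,0,50]
  ]
}}

```text
time: 22.82
ee_pos: [0.5179, 0.0614, 0.2455]
eef_rot: [-0.341, 0.94, -0.0, 0.001]
ft_force: [0.3, 0.1, -2.9]
width: 0.0626
```

{"name": "play_rows", "arguments": {
  "motion": [
    [0.2,-0.08,0,0,0,0,50],
    [0.4,-0.16,0,0,0,0,50],
    [0.6,-0.24,0,0,0,0,50],
    [0.8,-0.32,0,0,0,0,50],
    [0.95,-0.39,0,0,0,0,50]
  ]
}}

```text
time: 23.45
ee_pos: [0.4221, -0.1203, 0.2454]
eef_rot: [-0.341, 0.94, -0.0, 0.001]
ft_force: [1.0, 0.2, -2.4]
width: 0.0624
```

```bash
python3 go.py [.4208,-.123,.075]
python3 - <<'E'
from h import *
p=eyes.camera("top");save(p,"t4.png",(150,120,330,260),4)
E
```

```text
23.45 [ 0.4221 -0.1203  0.2454] [-0.19 -0.12  0.34  1.9   0.04  1.35  2.4 ] 0.062369106235658237
jaw deg 129.87146332004974 tilt -0.9999983916759745
shift [ 0.015 -0.005  0.852]
```

View pics/t4.png

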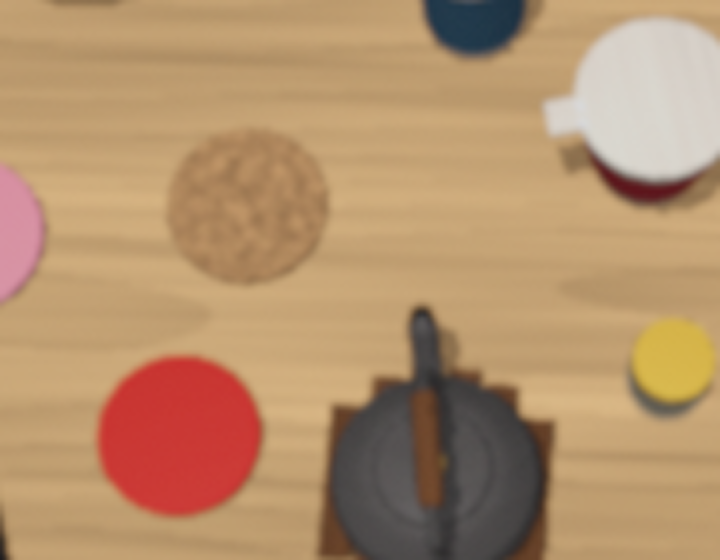

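The cork coaster is free, with its centre at crop pixel (248,206), and the kettle stands on the trivet at about (435,475). Now I'll lower the mug.

{"name": "play_rows", "arguments": {
  "motion": [
    [0.015,-0.005,0.2,0,0,0,50],
    [0.015,-0.005,0.4,0,0,0,50],
    [0.015,-0.005,0.6,0,0,0,50],
    [0.015,-0.005,0.78,0,0,0,50],
    [0.015,-0.005,0.86,0,0,0,50]
  ]
}}

```text
time: 24.12
ee_pos: [0.4207, -0.1211, 0.0713]
eef_rot: [-0.342, 0.94, 0.0, -0.001]
ft_force: [0.0, -0.2, -3.3]
width: 0.0628
```

{"name": "play_rows", "arguments": {
  "motion": [
    [0,0,0.01,0,0,0,50],
    [0,0,0.02,0,0,0,50],
    [0,0,0.03,0,0,0,50],
    [0,0,0.04,0,0,0,50],
    [0,0,0.04,0,0,0,50]
  ]
}}

```text
time: 24.75
ee_pos: [0.4214, -0.1213, 0.0646]
eef_rot: [-0.342, 0.94, 0.0, 0.0]
ft_force: [1.0, -0.5, -2.8]
width: 0.0626
```

```bash
python3 go.py [.4208,-.123,.061]
python3 - <<'E'
from h import *
print(r.read_state()["ft_force"])
p=eyes.camera("top");print("coaster",ray(p,(212,171.5),.008))
E
```

```text
24.75 [ 0.4214 -0.1213  0.0646] [-0.17  0.08  0.37  2.13 -0.04  0.94  2.48] 0.06262764032368497
jaw deg 129.94519018411444 tilt -0.9999999709142587
shift [ 0.008 -0.004  0.018]
[ 1.01033705 -0.52452225 -2.7894825 ]
coaster [0.62195019 0.26307884 0.008     ]
```

{"name": "play_rows", "arguments": {
  "motion": [
    [0.008,-0.004,0.005,0,0,0,50],
    [0.008,-0.004,0.01,0,0,0,50],
    [0.008,-0.004,0.015,0,0,0,50],
    [0.008,-0.004,0.02,0,0,0,50],
    [0.008,-0.004,0.02,0,0,0,50]
  ]
}}

```text
time: 25.42
ee_pos: [0.4207, -0.123, 0.0609]
eef_rot: [-0.342, 0.94, 0.0, 0.0]
ft_force: [-3.0, 0.3, 4.5]
width: 0.0627
```

{"name": "play_rows", "arguments": {
  "motion": [
    [0,0,0,0,0,0,80],
    [0,0,0,0,0,0,95],
    [0,0,0,0,0,0,100],
    [0,0,0,0,0,0,100],
    [0,0,0,0,0,0,100]
  ]
}}

```text
time: 26.05
ee_pos: [0.4207, -0.123, 0.0605]
eef_rot: [-0.342, 0.94, 0.0, 0.0]
ft_force: [0.9, 0.3, -0.4]
width: 0.0866
```

{"name": "play_rows", "arguments": {
  "motion": [
    [0,0,-0.1,0,0,0,100],
    [0,0,-0.3,0,0,0,100],
    [0,0,-0.55,0,0,0,100],
    [0,0,-0.8,0,0,0,100],
    [0,0,-1,0,0,0,100]
  ]
}}

```text
time: 26.68
ee_pos: [0.4208, -0.1231, 0.2627]
eef_rot: [-0.342, 0.94, -0.0, 0.001]
ft_force: [0.2, 0.8, -0.9]
width: 0.0875
```

{"name": "play_rows", "arguments": {
  "motion": [
    [0,0,-0.1,0,0,0.11,100],
    [0,0,-0.1,0,0,0.22,100],
    [0,0,-0.1,0,0,0.33,100],
    [0,0,-0.1,0,0,0.444,100],
    [0,0,-0.1,0,0,0.444,100]
  ]
}}

```text
time: 27.3
ee_pos: [0.4206, -0.1231, 0.2805]
eef_rot: [-0.0, 1.0, 0.0, -0.0]
ft_force: [0.1, -0.3, -0.2]
width: 0.0873
```

```bash
python3 go.py [.63,-.28,.1295]
python3 - <<'E'
from h import *
p=eyes.camera("top");q=eyes.camera("scene");im=cv2.hconcat([cv2.resize(p["image"][130:290,330:480],(375,400)),cv2.resize(q["image"][130:290,80:240],(400,400))])
save({"image":im},"t5.png")
E
```

```text
27.3 [ 0.4206 -0.1231  0.2805] [-0.15 -0.13  0.3   1.84  0.04  1.43  1.71] 0.08725796815668033
jaw deg 90.03746396382941 tilt -0.9999999887918746
shift [-1.047 -0.785  0.755]
```

View pics/t5.png

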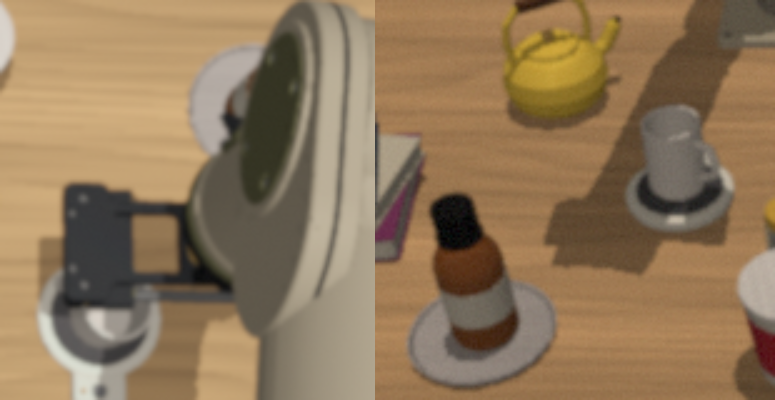

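The mug stands upright in the middle of the warmer at right-half pixel (675,165), and the bottle is upright on the tray at (475,290). Now I'll fetch the bottle.

{"name": "play_rows", "arguments": {
  "motion": [
    [-0.2,-0.15,0,0,0,0,100],
    [-0.4,-0.3,0,0,0,0,100],
    [-0.6,-0.45,0,0,0,0,100],
    [-0.8,-0.6,0,0,0,0,100],
    [-1,-0.785,0,0,0,0,100]
  ]
}}

```text
time: 28.02
ee_pos: [0.6224, -0.28, 0.2803]
eef_rot: [-0.003, 1.0, 0.0, 0.0]
ft_force: [0.6, 0.2, 1.8]
width: 0.0868
```

{"name": "play_rows", "arguments": {
  "motion": [
    [-0.047,0,0.1,0,0,0,100],
    [-0.047,0,0.3,0,0,0,100],
    [-0.047,0,0.5,0,0,0,90],
    [-0.047,0,0.7,0,0,0,80],
    [-0.047,0,0.755,0,0,0,70]
  ]
}}

```text
time: 28.65
ee_pos: [0.6285, -0.2784, 0.1266]
eef_rot: [-0.001, 1.0, 0.001, -0.002]
ft_force: [-0.0, -0.4, 0.2]
width: 0.0674
```

{"name": "play_rows", "arguments": {
  "motion": [
    [0,0,0,0,0,0,60],
    [0,0,0,0,0,0,55],
    [0,0,0,0,0,0,50],
    [0,0,0,0,0,0,48],
    [0,0,0,0,0,0,45]
  ],
  "squeeze": 25
}}

```text
time: 29.28
ee_pos: [0.6302, -0.2801, 0.1298]
eef_rot: [0.0, 1.0, 0.0, 0.0]
ft_force: [-0.1, -0.3, -0.3]
width: 0.0403
```

{"name": "play_rows", "arguments": {
  "motion": [
    [0,0,0,0,0,0,40],
    [0,0,0,0,0,0,30],
    [0,0,0,0,0,0,20],
    [0,0,-0.02,0,0,0,20],
    [0,0,-0.05,0,0,0,20]
  ]
}}

```text
time: 29.9
ee_pos: [0.6296, -0.28, 0.1392]
eef_rot: [0.0, 1.0, 0.0, -0.001]
ft_force: [0.2, 0.5, -3.3]
width: 0.0373
```

```bash
python3 go.py [.6225,.2632,.3]; python3 -c "
from h import *
print(r.read_state()['ft_force'])"
```

```text
29.9 [ 0.6296 -0.28    0.1392] [ 0.06  0.55  0.43  1.39 -0.23  1.25  2.07] 0.03734653904066344
jaw deg 89.9796502691752 tilt -0.9999992130386008
shift [ 0.038  2.716 -0.803]
[ 0.24912744  0.4683835  -3.26215698]
```

{"name": "play_rows", "arguments": {
  "motion": [
    [0,0,-0.2,0,0,0,20],
    [0,0,-0.4,0,0,0,20],
    [0,0,-0.6,0,0,0,20],
    [0,0.05,-0.8,0,0,0,20],
    [0.03,0.2,-0.8,0,0,0,20]
  ]
}}

```text
time: 30.52
ee_pos: [0.6245, -0.2423, 0.3034]
eef_rot: [0.002, 1.0, -0.002, 0.003]
ft_force: [0.4, -0.1, -4.0]
width: 0.0376
```

{"name": "play_rows", "arguments": {
  "motion": [
    [0,0.2,0,0,0,0,20],
    [0,0.4,0,0,0,0,20],
    [0,0.6,0,0,0,0,20],
    [0,0.8,0,0,0,0,20],
    [0,1,0,0,0,0,20]
  ]
}}

```text
time: 31.15
ee_pos: [0.6238, -0.039, 0.2998]
eef_rot: [0.0, 1.0, -0.0, 0.0]
ft_force: [0.8, 0.3, -3.5]
width: 0.0373
```

{"name": "play_rows", "arguments": {
  "motion": [
    [0,0.2,0,0,0,0,20],
    [0,0.4,0,0,0,0,20],
    [0,0.6,0,0,0,0,20],
    [0,0.8,0,0,0,0,20],
    [0,1,0,0,0,0,20]
  ]
}}

```text
time: 31.78
ee_pos: [0.624, 0.1609, 0.2998]
eef_rot: [0.0, 1.0, -0.0, 0.0]
ft_force: [1.0, -0.3, -3.3]
width: 0.0377
```

{"name": "play_rows", "arguments": {
  "motion": [
    [0,0.2,0,0,0,0,20],
    [0,0.4,0,0,0,0,20],
    [0,0.51,0,0,0,0,20],
    [0,0.51,0,0,0,0,20],
    [0,0.51,0,0,0,0,20]
  ]
}}

```text
time: 32.4
ee_pos: [0.6247, 0.2599, 0.2997]
eef_rot: [0.001, 1.0, -0.001, 0.0]
ft_force: [-0.7, -0.8, -3.3]
width: 0.0374
```

```bash
python3 go.py [.6225,.2632,.1335]
```

```text
32.4 [0.6247 0.2599 0.2997] [-0.62  0.43  0.24  1.19 -0.1   1.54  1.17] 0.03735720358858105
jaw deg 89.86150145272643 tilt -0.9999992458583562
shift [0.012 0.017 0.831]
```

{"name": "play_rows", "arguments": {
  "motion": [
    [0.012,0.017,0.15,0,0,0,20],
    [0.012,0.017,0.35,0,0,0,20],
    [0.012,0.017,0.55,0,0,0,20],
    [0.012,0.017,0.72,0,0,0,20],
    [0.012,0.017,0.77,0,0,0,20]
  ]
}}

```text
time: 33.02
ee_pos: [0.6212, 0.263, 0.1436]
eef_rot: [0.001, 1.0, -0.001, -0.001]
ft_force: [0.2, 0.6, -2.6]
width: 0.0371
```

{"name": "play_rows", "arguments": {
  "motion": [
    [0,0,0.01,0,0,0,20],
    [0,0,0.02,0,0,0,20],
    [0,0,0.025,0,0,0,20],
    [0,0,0.025,0,0,0,20],
    [0,0,0.025,0,0,0,20]
  ]
}}

```text
time: 33.65
ee_pos: [0.6219, 0.2654, 0.1408]
eef_rot: [0.0, 1.0, 0.0, 0.0]
ft_force: [0.6, -0.2, -3.5]
width: 0.0373
```

```bash
python3 go.py [.6225,.2632,.1335]
python3 - <<'E'
from h import *
q=eyes.camera("scene");save(q,"g6.png",(290,150,450,290),4)
print((proj(q,(.6225,.2632,.008))-[290,150])*4)
E
```

```text
33.65 [0.6219 0.2654 0.1408] [-0.63  0.5   0.22  1.42 -0.11  1.23  1.17] 0.03733623718980043
jaw deg 89.98861509135693 tilt -0.9999999122054472
shift [-0.003 -0.011  0.037]
[251.71150347 441.0045059 ]
```

View pics/g6.png

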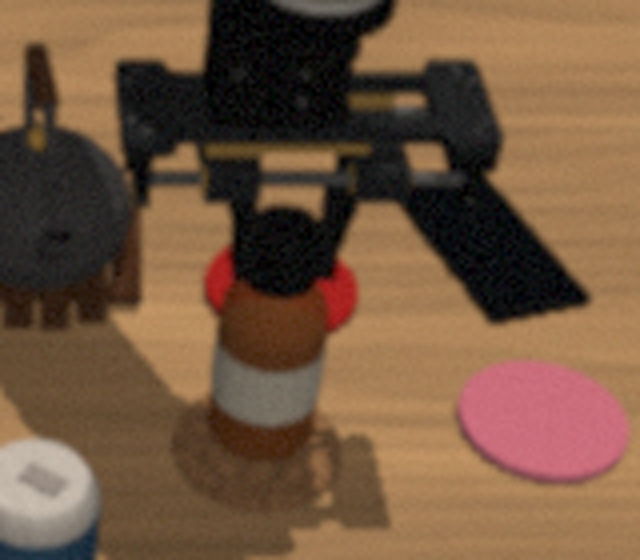

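The bottle hangs over the cork coaster (ellipse centre about (257,447)), with its base about 7 mm above it. Now I'll set it down.

{"name": "play_rows", "arguments": {
  "motion": [
    [-0.006,-0.004,0.01,0,0,0,20],
    [-0.006,-0.004,0.02,0,0,0,20],
    [-0.006,-0.004,0.03,0,0,0,20],
    [-0.006,-0.004,0.036,0,0,0,20],
    [-0.006,-0.004,0.036,0,0,0,20]
  ]
}}

```text
time: 34.33
ee_pos: [0.6231, 0.2646, 0.1336]
eef_rot: [0.0, 1.0, 0.0, 0.0]
ft_force: [-0.1, 0.5, 0.1]
width: 0.0373
```

{"name": "play_rows", "arguments": {
  "motion": [
    [0,0,0,0,0,0,50],
    [0,0,0,0,0,0,70],
    [0,0,0,0,0,0,90],
    [0,0,0,0,0,0,100],
    [0,0,0,0,0,0,100]
  ]
}}

```text
time: 34.95
ee_pos: [0.623, 0.2646, 0.1334]
eef_rot: [0.0, 1.0, 0.0, 0.0]
ft_force: [0.7, -0.5, -0.1]
width: 0.0756
```

{"name": "play_rows", "arguments": {
  "motion": [
    [0,0,-0.1,0,0,0,100],
    [0,0,-0.3,0,0,0,100],
    [0,0,-0.55,0,0,0,100],
    [0,0,-0.8,0,0,0,100],
    [0,0,-0.9,0,0,0,100]
  ]
}}

```text
time: 35.58
ee_pos: [0.6238, 0.2646, 0.319]
eef_rot: [0.0, 1.0, 0.001, 0.003]
ft_force: [0.4, -0.1, 0.5]
width: 0.0874
```

{"name": "play_rows", "arguments": {
  "motion": [
    [0.25,0.2,0,0,0,0,100],
    [0.45,0.4,0,0,0,0,100],
    [0.65,0.6,0,0,0,0,100],
    [0.85,0.8,0,0,0,0,100],
    [1,1,0,0,0,0,100]
  ]
}}

```text
time: 36.2
ee_pos: [0.4213, 0.466, 0.3156]
eef_rot: [-0.0, 1.0, 0.001, 0.001]
ft_force: [0.8, 0.6, -0.1]
width: 0.0871
```

{"name": "play_rows", "arguments": {
  "motion": [
    [0.25,0.2,0,0,0,0,100],
    [0.45,0.3,0,0,0,0,100],
    [0.65,0.4,0,0,0,0,100],
    [0.8,0.5,0,0,0,0,100],
    [0.8,0.5,0,0,0,0,100]
  ]
}}

```text
time: 36.83
ee_pos: [0.2596, 0.5664, 0.3148]
eef_rot: [-0.003, 1.0, 0.001, -0.0]
ft_force: [-0.1, -0.8, -0.0]
width: 0.0871
```

Run:
```python
from h import *
s=r.read_state();print(s["time"],s["ee_pos"])
p=eyes.camera("top");save(p,"t6.png",(180,130,420,310),3.3)
q=eyes.camera("scene");save(q,"s6.png",(150,120,400,300),3.1)
for pp in(p,q):
  for l,z in(("kettle",.014),("mug",.016),("bottle",.008),("trivet",0),("warmer",0),("coaster",0),("noodle_cup",0),("jar",0),("can",0)):
    print(l,[(round(d["p"],2),np.round(ray(pp,d["xy"],z)[:2],3).tolist()) for d in eyes.landmark_of(pp,l)[:3]])
```

```text
36.825 [0.25958462 0.56637958 0.31481577]
kettle [(0.98, [0.445, 0.143]), (0.78, [0.234, -0.289])]
mug [(0.93, [0.419, -0.121])]
bottle [(0.65, [0.627, 0.262]), (0.29, [0.667, 0.016])]
trivet [(0.46, [0.624, 0.269]), (0.29, [0.422, -0.116])]
warmer [(0.61, [0.419, -0.116])]
coaster [(0.92, [0.595, 0.447]), (0.66, [0.622, 0.264]), (0.66, [0.483, 0.293])]
noodle_cup [(0.68, [0.674, 0.02])]
jar [(0.95, [0.518, 0.009])]
can [(0.83, [0.758, 0.128])]
kettle [(0.64, [0.456, 0.136]), (0.58, [0.233, -0.289])]
mug [(0.59, [0.415, -0.124]), (0.26, [0.628, 0.259])]
bottle [(0.59, [0.617, 0.263])]
trivet [(0.9, [0.458, 0.143]), (0.59, [0.628, 0.272])]
warmer [(0.69, [0.412, -0.121])]
coaster [(0.97, [0.631, 0.267]), (0.67, [0.604, 0.437]), (0.59, [0.468, 0.308])]
noodle_cup [(0.88, [0.666, 0.019])]
jar [(0.55, [0.516, 0.0])]
can [(0.66, [0.437, 0.135]), (0.62, [0.761, 0.127])]
```

View pics/t6.png

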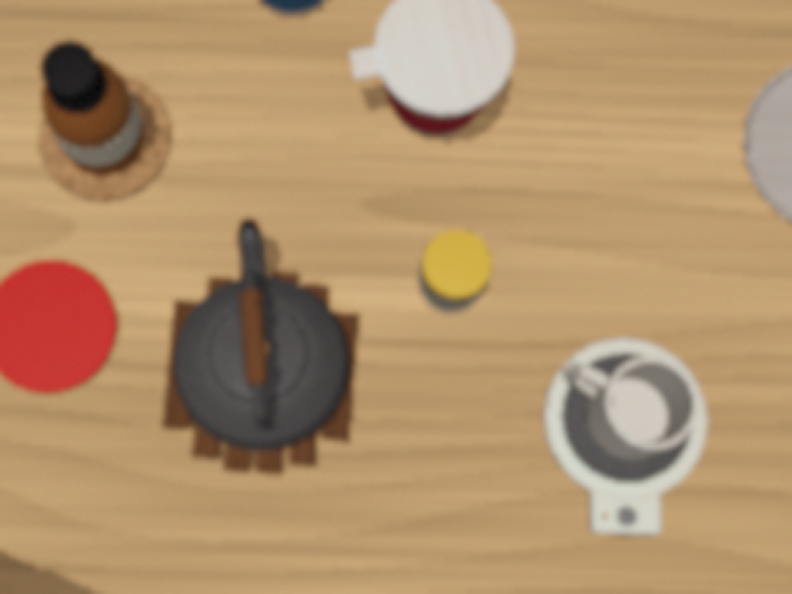

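View pics/s6.png

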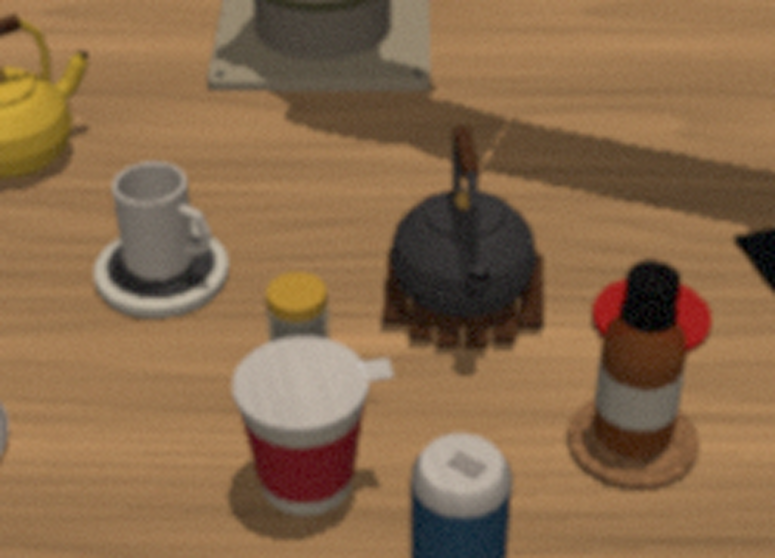

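Run:
```python
from h import *
p=eyes.camera("top");q=eyes.camera("scene")
c=lambda u,v,z:np.round(ray(p,(180+u/3.3,130+v/3.3),z)[:2],4)
d=lambda u,v,z:np.round(ray(q,(150+u/3.1,120+v/3.1),z)[:2],4)
print("kettle",c(262,361,.046),c(254,337,.156),"trivet",c(261.5,371,.014))
print("mug",c(649,404,.101),"warmer",c(627,417,.016),"scene",d(151,183,.101),d(161,269,.016))
print("bottle",c(71,72,.163),"coaster",c(105,134,.008),"scene",d(653,277,.163),d(634,441,.006))
```

```text
kettle [0.4497 0.1379] [0.4477 0.1377] trivet [0.4474 0.1396]
mug [ 0.4193 -0.121 ] warmer [ 0.4208 -0.1229] scene [ 0.4226 -0.1197] [ 0.4308 -0.1191]
bottle [0.617  0.2621] coaster [0.6242 0.2637] scene [0.6227 0.2649] [0.6272 0.2666]
```

All offsets are within the 15 mm tolerance, so I'll hand it in.

{"name": "play_rows", "arguments": {
  "motion": [
    [0,0,0,0,0,0,100],
    [0,0,0,0,0,0,100],
    [0,0,0,0,0,0,100]
  ]
}}

```text
time: 38.3
ee_pos: [0.2631, 0.5646, 0.3134]
eef_rot: [0.0, 1.0, 0.0, -0.0]
ft_force: [0.3, 1.0, 0.3]
width: 0.0872
```

```bash
python3 -c "
from bench import job; print(job.close_job())"
```

```text
the job is handed in; nothing more can be done
None
```

I parked the bottle on the tray, moved the kettle to the trivet and the mug to the cup warmer, then moved the bottle to the cork coaster. The job was handed in at about 38 s; it reports no verdict.

**Final pictures:** all three stand upright and released. The noodle cup, jar and can read within about 9 mm of their starting positions, which is the scatter of the measurements. The gripper is well clear of everything.

**Distance from the middle of each stand (limit 15 mm):**

| Thing | Top camera | Scene camera |
|---|---|---|
| Kettle | about 2–3 mm | not measured by eye |
| Mug | about 2 mm | about 8 mm |
| Bottle | about 7 mm | about 5 mm |

**Where checks disagreed:** the two cameras differ by several millimetres, and the networks' raw points scatter by up to about 1 cm. The worst raw reading was the bottle, about 14–15 mm from the coaster's middle in the scene view, so right at the limit. I relied on the by-eye measurements above instead.

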